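Put the lathe's four tools back in their tray

TASK

Put the four tools of this lathe back in the blue tray, each lying fully down in the cut-out of its own shape: the T-handled chuck key, the tool holder with the short square blue turning tool, the bronze-tipped steady-rest finger and the micrometer. The holder with the round boring bar and the finger with the roller belong to another machine: leave them where they lie. Set the tools down, do not drop them.

Things in the scene. Friction and masses are not known exactly. Their poses are not given: they have to be found in the camera images.
- chuck_key: Chuck key, a T lying flat, 0.35 kg: dark round shank 18 mm thick (x -38 to +27 mm), bright 12 mm square end to x +55, steel cross bar 92 mm long (along y, 14 mm thick, red ends) at x -47, 24 mm high hub at x -56 to -38. Origin: on the bench plane under the shank, mid-length; x from bar to square end, z up. Grip the shank across y at the origin.
- turning_holder: Lathe tool holder with the SHORT SQUARE TURNING TOOL, 0.6 kg: dark block x -50 to +20, y +-21, 45 mm high (brass nut and stud on top to 59), four screws on top; blue 12 mm square tool with gold tip out of its +x end to x +52 mm (y +4 to +16, 6 to 20 above the underside). Origin: underside, mid overall length; z up. Grip the block across y (42 mm), at or just behind the origin.
- bronze_finger: Steady-rest finger with the BRONZE TIP, lying flat, 0.3 kg: steel bar 22 x 22 mm, 82 mm long, black keyway line on top, round copper-coloured tip 21 mm thick at its +x end; 110 mm overall (x +-55). Origin: underside, middle of the length; z up. Grip across y (22 mm) at the origin.
- micrometer: Outside micrometer lying flat, 0.22 kg: green C-frame 12 mm thick (x -61 to -12, y -42 to +10 mm) and a bright sleeve and thimble 17 mm thick along x (y 0) from x -13 to +33, then a 12 mm ratchet to x +57. Origin: on the bench plane under the sleeve; z up. Grip the sleeve across y at the origin.
- boring_holder: LOOK-ALIKE, not to be moved: the same dark tool-holder block (70 x 42 x 45 mm, x -55 to +15) but with a bright ROUND boring bar, 14 mm thick, 40 mm out of its +x end. Origin: underside, middle of the overall length.
- roller_finger: LOOK-ALIKE, not to be moved: the same 22 mm square finger but with a bright ROLLER (25 mm disc in a dark fork) at its +x end in place of the bronze tip; 110 mm overall. Origin: underside, middle of the length.
- inlay_key: Fixed inlay with the T-SHAPED cut-out, bar at -x (trough x -63 to -32, shank slot 32 mm wide). 132 (x) x 112 mm, black tops 14 mm, grey floor (tool outline in yellow) 4 mm above its origin (centre of underside). Finger channel across the middle: x +-22, y +-53 mm, floor-deep. One of four, any order, in a blue tray. Tool home: on the floor, origin over this origin, x along this x.
- inlay_holder: Fixed inlay for the holder: broad bay (x -58 to +28, 58 mm wide), NARROW tool slot beyond (y -4 to +24). 132 (x) x 112 mm, black tops 14 mm, grey floor (tool outline in yellow) 4 mm above its origin (centre of underside). Finger channel across the middle: x +-22, y +-53 mm, floor-deep. One of four, any order, in a blue tray. Tool home: on the floor, origin over this origin, x along this x.
- inlay_finger: Fixed inlay with the STRAIGHT cut-out, 126 x 38 mm, for the finger (tip may point either way). 132 (x) x 112 mm, black tops 14 mm, grey floor (tool outline in yellow) 4 mm above its origin (centre of underside). Finger channel across the middle: x +-22, y +-53 mm, floor-deep. One of four, any order, in a blue tray. Tool home: on the floor, origin over this origin, x along this x.
- inlay_mic: Fixed inlay for the micrometer: WIDE bay at -x (from x -65, y -49 to +18), 32 mm slot to +x. 132 (x) x 112 mm, black tops 14 mm, grey floor (tool outline in yellow) 4 mm above its origin (centre of underside). Finger channel across the middle: x +-22, y +-53 mm, floor-deep. One of four, any order, in a blue tray. Tool home: on the floor, origin over this origin, x along this x.
Things that resemble listed ones, but are neither listed nor needed, are in the scene too. What is meant by the micrometer is not orange, and is the smaller of those in its own colour. Leave any red look-alike of the turning_holder alone.

How it is judged (in metres and radians):
At the end, for the whole second after the job is handed in: Each of the four tools is released, at rest and flat (0.08 rad) on its own inlay's pocket floor: origins within 14 mm from above and 1 to 7 mm in height, x axes parallel within 0.3 rad either way round. Both look-alikes are within 20 mm of where they began (horizontal distance between chuck_key and inlay_key below 0.014 m and z of chuck_key in the frame of inlay_key between 0.001 and 0.007 m and angle between the x axis of chuck_key and the x axis of inlay_key, either way round below 0.3 rad and angle between each of chuck_key, turning_holder, bronze_finger, micrometer's own z axis and vertical below 0.08 rad and linear speed of each of chuck_key, turning_holder, bronze_finger, micrometer below 0.02 m/s and contact force between the fingers and chuck_key below 0.1 N and horizontal distance between turning_holder and inlay_holder below 0.014 m and z of turning_holder in the frame of inlay_holder between 0.001 and 0.007 m and angle between the x axis of turning_holder and the x axis of inlay_holder, either way round below 0.3 rad and contact force between the fingers and turning_holder below 0.1 N and horizontal distance between bronze_finger and inlay_finger below 0.014 m and z of bronze_finger in the frame of inlay_finger between 0.001 and 0.007 m and angle between the x axis of bronze_finger and the x axis of inlay_finger, either way round below 0.3 rad and contact force between the fingers and bronze_finger below 0.1 N and horizontal distance between micrometer and inlay_mic below 0.014 m and z of micrometer in the frame of inlay_mic between 0.001 and 0.007 m and angle between the x axis of micrometer and the x axis of inlay_mic, either way round below 0.3 rad and contact force between the fingers and micrometer below 0.1 N and distance of each of boring_holder, roller_finger from where it was at the start of the episode below 0.02 m); the robot touches nothing.
It fails at once if a look-alike is moved more than 20 mm from where it lay (distance of any of boring_holder, roller_finger from where it was at the start of the episode above 0.02 m).
It fails at once if a tool is dropped (it falls free faster than 0.75 m/s, about 30 mm of fall) ((contact force between anything else and chuck_key below 0.02 N and linear speed of chuck_key above 0.75 m/s) or (contact force between anything else and turning_holder below 0.02 N and linear speed of turning_holder above 0.75 m/s) or (contact force between anything else and bronze_finger below 0.02 N and linear speed of bronze_finger above 0.75 m/s) or (contact force between anything else and micrometer below 0.02 N and linear speed of micrometer above 0.75 m/s)).
It also fails if it takes over 102 s, if anything falls off the work surface, if the arm or the gripper's body presses on something with over 40 N, if the wrist force passes 120 N, or if a joint passes its speed limit or range.

ROBOT

A 7-joint arm with a two-finger parallel gripper is mounted at the origin on the work surface. World frame = base frame: x ahead of the robot, y to its left, z up, the work surface at z = 0. Lengths are in m, angles in degrees, forces in N, time in s.
With the tool pointing down it reaches from about 0.425 to 0.875 m from the base axis. Payload 4.7 kg.
Tool frame: the origin (TCP) lies between the finger pads; the fingertips stand 8 mm ahead of it and the grasp point (between the pads) lies 11 mm behind it; x points along the fingers, z is the direction in which the jaws open and shut, and the axes are right-handed (so a half turn about x gives the same grasp; the last joint's range is limited). The gripper opens to 87 mm and grips with 3 to 60 N. Pads are 19 mm wide; open, the fingers measure 117 mm over their backs; the gripper's body (75 mm by 190 mm) begins 51 mm behind the grasp point.
Start: joints at [-69.322, 18.392, -4.016, 83.108, 1.295, 78.541, -3.26], TCP at [0.221, 0.611, 0.231] pointing down, gripper open.
Joint ranges: [-163.93, 163.93], [-17.29, 119.83], [-79.2, 71.16], [3.27, 140.29], [-89.18, 269.18], [5.43, 117.66], [-154.24, 154.24]. Speed limits (degrees/s): [147.25, 147.25, 180, 180, 180, 180, 180].

INTERFACE

Orientations are given as [roll, pitch, yaw] about the fixed x, y, z axes, in that order (R = Rz(yaw) Ry(pitch) Rx(roll)).
In Python, from cell import telemetry, vision, sign_off gives the robot as it stands. The module is installed in compiled form; this text tells all that it offers.
- The arm moves only by the tool drive_tool, never from a script. Its arguments are lists of equal length, an entry for each row: "offset": the shift along the tool's x, y, z in m, a list of three; "angular": the turn, a rotation vector about the tool's x, y, z in rad, a list of three. A call has 1 to 10 rows; each row is the pose to reach, as a shift and turn from the pose measured when the call began, along the tool's axes at that moment; what a row does not reach only later rows make up. A row lasts 1/8 s, in which the tool goes at most 62.5 mm and 10.7 degrees, less where a joint would pass 70% of its speed; a pose out of reach is approached as far as the arm can. A call with a gripper value outside its range is refused whole. "fingers" is the closure, from -1 (fully open) to 1 (shut), set as the call begins (left out, the last holds). The fingers move at their own pace and stop on an object; "squeeze" is the grip in N (left out, the last holds). Time passes only in rows, so rows that repeat a pose let the fingers close. It gives the time, the measured TCP pose, the force and the opening at its end, in the units of the state.
- telemetry.get_obs(): the state, without advancing time (a new reading comes with each control period).
- vision.read_camera(name): name is "scene" or "top" or "wrist"; returns a dict with "pixels" (384x512x3 uint8, red, green, blue), "intrinsics" (3x3 intrinsics, pixels), "distortion" ([k1, k2, p1, p2, k3] as OpenCV has them; the pictures are not rectified), "world_from_camera" (4x4, takes a point from camera to world coordinates); the wrist camera has in their place "T_tool_cam" (4x4, takes a point from camera to tool coordinates, whose origin is the TCP and whose axes are the tool frame's). Camera axes: x right, y up, looking along -z (the intrinsics and any distortion apply to the point x, -y, -z); pixel columns grow to the right and rows downward; lengths in m; the calibration is good to about 2 mm. A picture is of the moment at which its call begins: read the wrist's pose just before it. There is no depth.
- sign_off(): hands the job in, once; it reports no verdict.
The state is a dict: "time_s": time; "qpos": joint angles; "joint_velocities": joint speeds; "effort": joint torques, N m; "tool_pos": TCP position; "tool_rot": TCP orientation; "force": force on the tool from outside, world axes, zero at the start; "wrist_torque": the same for the moment, N m; "grip_width": finger opening in m.
Only numpy, scipy, OpenCV 4.12 (cv2) and the standard library are available. Lean on these libraries where they do the work, as an engineer would, in place of code of your own. Each camera call takes 0.05 s, during which the arm holds its last target.

## Working session

There is one attempt and no reset: what is moved stays moved. The work goes in short steps, Python scripts to look and compute and a tool call to move; the robot and the scene stay as the last step left them, time stands still between calls to the robot, and variables do not carry over. Pictures are saved under pics/ and viewed, and the job is handed in when it is done.

Besides the shell and the picture viewer there is one more tool, called after ">>>" as name(argument=value, ...) on one line, values as JSON. drive_tool: Moves the arm, as the interface text tells. Its arguments: {"type":"object","properties":{"offset":{"type":"array"},"angular":{"type":"array"},"fingers":{"type":"number"},"squeeze":{"type":"number"}},"required":["offset","angular"]}

```bash
ls; mkdir -p pics
python3 - <<'E'
from cell import telemetry, vision
import cv2,pickle
print(telemetry.get_obs())
for n in ["scene","top","wrist"]:
    d=vision.read_camera(n); cv2.imwrite(f"pics/{n}0.png",cv2.cvtColor(d["pixels"],cv2.COLOR_RGB2BGR))
    pickle.dump(d,open(f"{n}0.pkl","wb"))
    print(n,{k:v for k,v in d.items() if k!="pixels"})
E
```

```text
pics
{'time_s': 0.0, 'qpos': array([-69.32219923,  18.43892641,  -4.01333584,  83.17543401,
         1.29467881,  78.54020492,  -3.25919095]), 'joint_velocities': array([-0.07519607,  0.02568295,  0.0257375 ,  0.11408641,  0.02180546,
       -0.07095996,  0.01975213]), 'effort': array([-4.91301557e-05, -4.91282845e+01, -4.03854540e-01, -3.12531137e+01,
       -6.38217176e-02,  4.36741335e-02,  1.70588742e-04]), 'tool_pos': array([0.22081042, 0.61077145, 0.22945804]), 'tool_rot': array([-176.78693723,   89.89047817, -106.65631524]), 'force': array([ 0.14041796, -0.86284971, -0.09638478]), 'wrist_torque': array([-0.03683145,  0.00518255, -0.01639284]), 'grip_width': 0.08716180410417758}
scene {'intrinsics': array([[439.89945384,   0.        , 256.36303604],
       [  0.        , 439.89945384, 183.12622955],
       [  0.        ,   0.        ,   1.        ]]), 'distortion': array([0.03481633, 0.        , 0.        , 0.        , 0.        ]), 'world_from_camera': array([[-0.45310018, -0.59119562,  0.66722407,  1.35376011],
       [ 0.89145547, -0.29820404,  0.34114733,  0.29258326],
    
[... 568 characters left out ...]
15,  1.18890721],
       [ 0.        ,  0.        ,  0.        ,  1.        ]])}
wrist {'intrinsics': array([[276.70875902,   0.        , 251.22660599],
       [  0.        , 276.70875902, 190.28352895],
       [  0.        ,   0.        ,   1.        ]]), 'distortion': array([-0.02948345,  0.        ,  0.        ,  0.        ,  0.        ]), 'T_tool_cam': array([[ 2.55275729e-04,  3.04246389e-01, -9.52593339e-01,
        -1.55417845e-01],
       [-5.66459833e-05,  9.52593373e-01,  3.04246384e-01,
         8.45332944e-02],
       [ 9.99999966e-01, -2.37061313e-05,  2.60408304e-04,
        -1.93420205e-03],
       [ 0.00000000e+00,  0.00000000e+00,  0.00000000e+00,
         1.00000000e+00]])}
```

View pics/scene0.png

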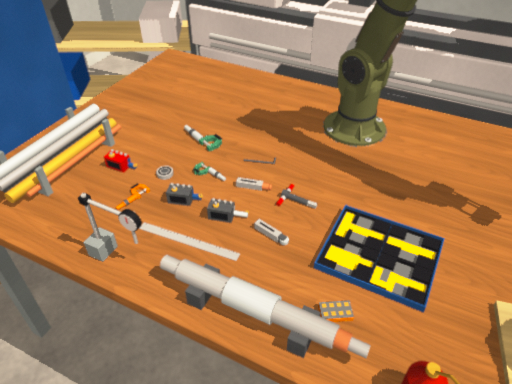

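View pics/top0.png

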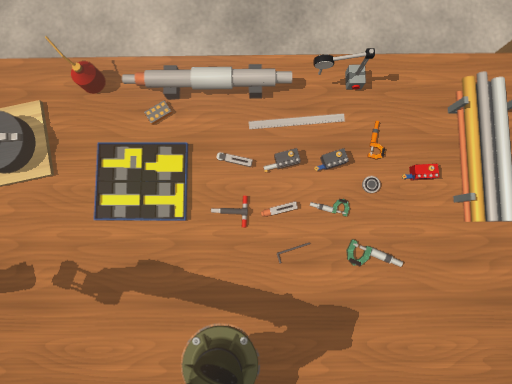

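View pics/wrist0.png

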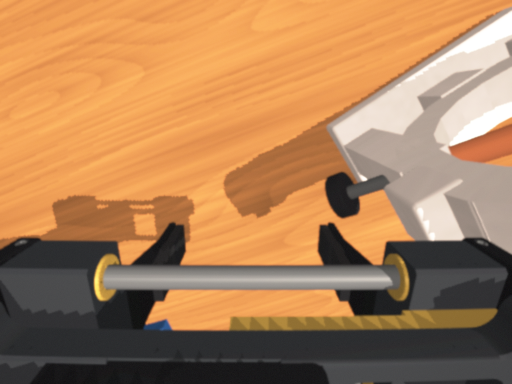

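```bash
cat > h.py <<'E'
import numpy as np,cv2,pickle
from scipy.spatial.transform import Rotation as R
def ray(d,uv,T):
    p=cv2.undistortPoints(np.array(uv,float).reshape(-1,1,2),d["intrinsics"],d["distortion"]).reshape(-1,2)
    v=np.c_[p[:,0],-p[:,1],-np.ones(len(p))]@T[:3,:3].T
    return T[:3,3],v
def on(d,uv,z,T=None):
    T=d["world_from_camera"] if T is None else T
    o,v=ray(d,uv,T); z=np.broadcast_to(z,len(v))
    return o+v*((z-o[2])/v[:,2])[:,None]
def proj(d,P,T=None):
    T=d["world_from_camera"] if T is None else T
    q=(np.atleast_2d(P)-T[:3,3])@T[:3,:3]
    q=np.c_[q[:,0],-q[:,1],-q[:,2]]
    return cv2.projectPoints(q,np.zeros(3),np.zeros(3),d["intrinsics"],d["distortion"])[0].reshape(-1,2)
def tool(o):
    T=np.eye(4);T[:3,:3]=R.from_euler('xyz',o["tool_rot"],degrees=True).as_matrix();T[:3,3]=o["tool_pos"];return T
def crop(img,u0,v0,u1,v1,s,name,step=10):
    c=cv2.resize(img[v0:v1,u0:u1],None,fx=s,fy=s,interpolation=cv2.INTER_CUBIC)[:,:,::-1].copy()
    for u in range(-(-u0//step)*step,u1,step):
        cv2.line(c,((u-u0)*s,0),((u-u0)*s,5),(255,255,255),1);cv2.putText(c,str(u),((u-u0)*s,15),0,.35,(255,255,255),1)
    for v in range(-(-v0//step)*step,v1,step):
        cv2.line(c,(0,(v-v0)*s),(5,(v-v0)*s),(255,255,255),1);cv2.putText(c,str(v),(6,(v-v0)*s+4),0,.35,(255,255,255),1)
    cv2.imwrite(name,c)
E
python3 - <<'E'
from h import *
d=pickle.load(open("top0.pkl","rb"))
crop(d["pixels"],85,135,200,225,6,"pics/t_tray.png")
crop(d["pixels"],205,140,365,235,5,"pics/t_tools.png")
crop(d["pixels"],300,140,415,275,4,"pics/t_tools2.png")
E
```

```text
(no output)
```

View pics/t_tray.png

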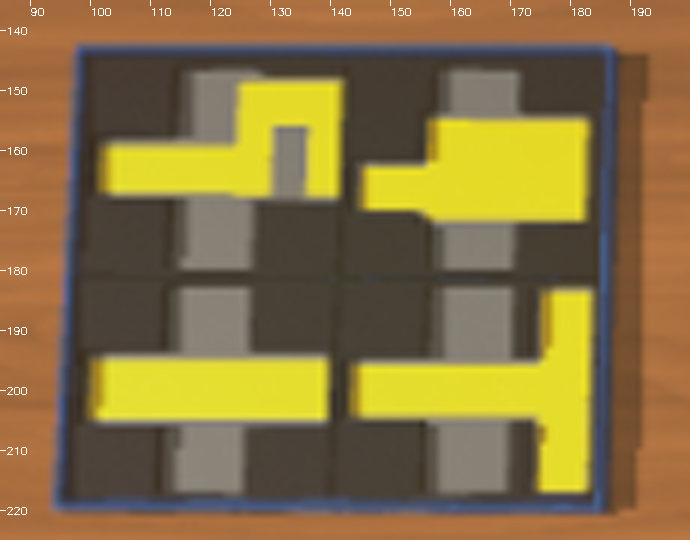

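View pics/t_tools.png

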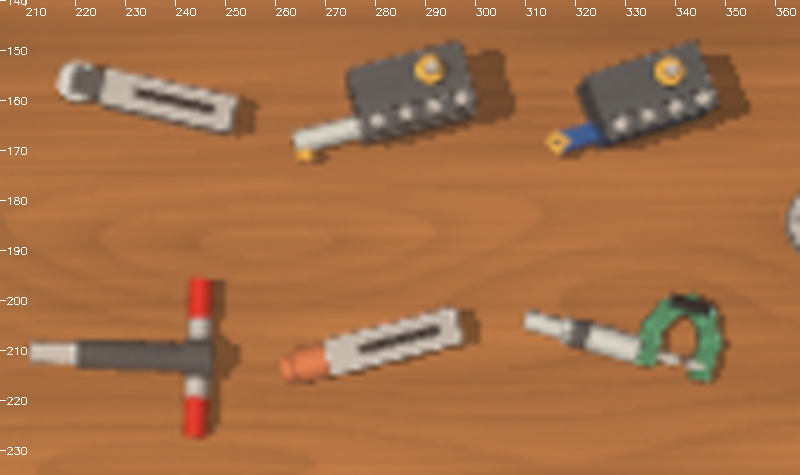

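View pics/t_tools2.png

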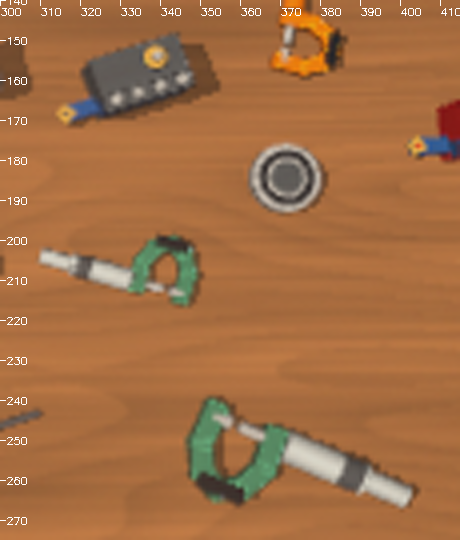

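```bash
cat >> h.py <<'E'
from scipy.optimize import least_squares
def fit(d,M,uv,x0,T=None,z0=0.):
    M=np.array(M,float)/1000;uv=np.array(uv,float)
    def w(p):
        c,s=np.cos(p[2]),np.sin(p[2]);return np.c_[p[0]+c*M[:,0]-s*M[:,1],p[1]+s*M[:,0]+c*M[:,1],M[:,2]+z0]
    r=least_squares(lambda p:(proj(d,w(p),T)-uv).ravel(),x0,loss='soft_l1')
    return r.x,np.round(r.fun.reshape(-1,2),1)
E
cat > f0.py <<'E'
from h import *
np.set_printoptions(precision=4,suppress=True)
d=pickle.load(open("top0.pkl","rb"))
t=lambda L:[(205+a/5,140+b/5) for a,b in L]
g=lambda L:[(85+a/6,135+b/6) for a,b in L]
obs={
'key':([(55,0,9),(-47,-46,9),(-47,46,9)],t([(30,352),(198,280),(195,437)])),
'holder':([(20,-21,45),(-50,-21,45),(-50,21,45),(20,21,45),(52,10,18)],t([(582,85),(697,42),(717,98),(603,145),(545,142)])),
'boring':([(15,-21,45),(-55,-21,45),(-55,21,45),(15,21,45),(55,8,18)],t([(347,75),(460,42),(475,100),(362,143),(295,143)])),
'finger':([(27,-11,22),(-55,-11,22),(-55,11,22),(27,11,22),(55,0,10)],t([(322,343),(455,308),(464,340),(330,375),(281,368)])),
'mic':([(57,0,8.5),(-13,0,8.5),(-61,10,6)],t([(525,320),(640,354),(715,380)])),
}
for k,(M,uv) in obs.items():
    z0=0
    uv=np.array(uv); c=on(d,[uv.mean(0)],.01)[0]
    p,r=fit(d,M,uv,[c[0],c[1],1.57]); print(k,p[:2],np.degrees(p[2]),r.tolist())
# tray: channel corners at floor z ; outer corners
ch={'mic':[(190,70),(263,72),(250,270),(180,270)],'holder':[(450,70),(520,72),(513,270),(443,270)],'finger':[(180,288),(250,288),(243,493),(175,493)],'key':[(445,288),(514,288),(507,493),(438,493)]}
for k,L in ch.items():
    c=on(d,g(L),.008); print(k,c[:,:2].mean(0), np.linalg.norm(c[0]-c[3]),np.linalg.norm(c[1]-c[0]))
c=on(d,g([(78,48),(612,48),(600,510),(57,508)]),.015);print(c)
E
python3 f0.py
```

```text
key [ 0.4471 -0.027 ] 87.79952248706007 [[-0.2, 0.2], [0.3, 0.4], [-0.1, -0.7]]
holder [ 0.595  -0.3325] 107.63179322745381 [[0.2, -1.7], [-0.7, -0.3], [0.1, 1.6], [0.7, -0.5], [-0.3, 1.4]]
boring [ 0.5964 -0.1851] 105.61877617141586 [[-0.4, -0.4], [-0.5, -0.2], [0.5, 1.5], [0.6, -0.6], [-0.2, 0.3]]
finger [ 0.4502 -0.1785] 103.42001799791495 [[0.0, -0.7], [-0.1, -0.3], [-0.1, 0.4], [0.2, 0.1], [0.0, 0.3]]
mic [ 0.4514 -0.3301] 76.49768325766824 [[0.4, 0.5], [-0.0, -1.2], [-0.4, 0.4]]
mic [0.5978 0.3037] 0.10425123483422098 0.0379751900148282
holder [0.5962 0.1691] 0.10409858839280044 0.03627806968584199
finger [0.4843 0.3051] 0.10471368196279737 0.0359966509569097
key [0.4829 0.1702] 0.10455184617905565 0.03535659083845425
[[0.6611 0.3768 0.015 ]
 [0.6577 0.1013 0.015 ]
 [0.4213 0.1051 0.015 ]
 [0.4249 0.3794 0.015 ]]
```

```bash
cat > plan.py <<'E'
from h import *
import sys
from cell import telemetry
np.set_printoptions(precision=4,suppress=True)
def goal(ang):  # ang = world heading (deg) of jaw axis z
    a=np.radians(ang);z=np.array([np.cos(a),np.sin(a),0]);x=np.array([0,0,-1.]);return np.c_[x,np.cross(z,x),z]
def show(*wps,keep=False):
    """wps: (x,y,z,jawdeg)"""
    o=telemetry.get_obs();T=tool(o);Rt=T[:3,:3]
    a=np.degrees(np.arctan2(Rt[1,2],Rt[0,2]))
    print('t',round(o['time_s'],2),'pos',o['tool_pos'],'jaw',round(a,2),'w',round(o['grip_width'],4),'F',o['force'],'q',np.round(o['qpos'],1))
    for w in wps:
        off=Rt.T@(np.array(w[:3])-T[:3,3]); rv=R.from_matrix(Rt.T@goal(w[3])).as_rotvec()
        print(w,'off',np.round(off,4).tolist(),'rot',np.round(rv,3).tolist(),'rows',round(np.linalg.norm(off)/.0625,1),round(np.degrees(np.linalg.norm(rv))/10.7,1))
if __name__=="__main__":
    show(*[tuple(float(v) for v in s.split(',')) for s in sys.argv[1:]])
E
python3 plan.py 0.52,0.24,0.25,0 0.52,0.24,0.25,180
```

```text
t 0.15 pos [0.2208 0.6109 0.2297] jaw 70.13 w 0.0871 F [-1.0378  0.0248 -0.0387] q [-69.3  18.4  -4.   83.2   1.3  78.5  -3.3]
(0.52, 0.24, 0.25, 0.0) off [-0.0199, -0.4074, -0.2472] rot [1.224, -0.001, 0.001] rows 7.6 6.6
(0.52, 0.24, 0.25, 180.0) off [-0.0199, -0.4074, -0.2472] rot [-1.918, -0.001, -0.001] rows 7.6 10.3
```

>>> drive_tool(offset=[[-0.02, -0.407, -0.247], [-0.02, -0.407, -0.247], [-0.02, -0.407, -0.247], [-0.02, -0.407, -0.247], [-0.02, -0.407, -0.247], [-0.02, -0.407, -0.247], [-0.02, -0.407, -0.247], [-0.02, -0.407, -0.247], [-0.02, -0.407, -0.247], [-0.02, -0.407, -0.247]], angular=[[1.224, 0, 0], [1.224, 0, 0], [1.224, 0, 0], [1.224, 0, 0], [1.224, 0, 0], [1.224, 0, 0], [1.224, 0, 0], [1.224, 0, 0], [1.224, 0, 0], [1.224, 0, 0]], fingers=-1, squeeze=20)

```text
time_s: 1.4
tool_pos: [0.519, 0.2411, 0.2497]
tool_rot: [-147.7, 89.9, -147.7]
force: [0.5, 0.4, -0.6]
grip_width: 0.0874
```

```bash
cat > look.py <<'E'
from h import *
import sys
from cell import telemetry,vision
n=sys.argv[1]
o=telemetry.get_obs();d=vision.read_camera("wrist");d["world_from_camera"]=tool(o)@d["T_tool_cam"]
pickle.dump(d,open(n+".pkl","wb"))
c=[int(v) for v in sys.argv[2].split(',')] if len(sys.argv)>2 else [0,0,512,384]
s=int(sys.argv[3]) if len(sys.argv)>3 else 1
crop(d["pixels"],*c,s,f"pics/{n}.png",int(sys.argv[4]) if len(sys.argv)>4 else 20)
print(o["time_s"],o["tool_pos"],o["tool_rot"])
E
python3 look.py w1
```

```text
1.4 [0.51898166 0.24114915 0.24974888] [-147.71180426   89.89956738 -147.66638994]
```

View pics/w1.png

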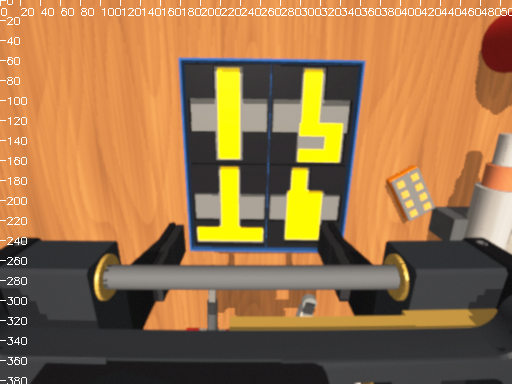

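Run:
```python
from h import *
d=pickle.load(open("w1.pkl","rb"))
crop(d["pixels"],170,50,375,250,3,"pics/w1a.png")
```

```text
(no output)
```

View pics/w1a.png

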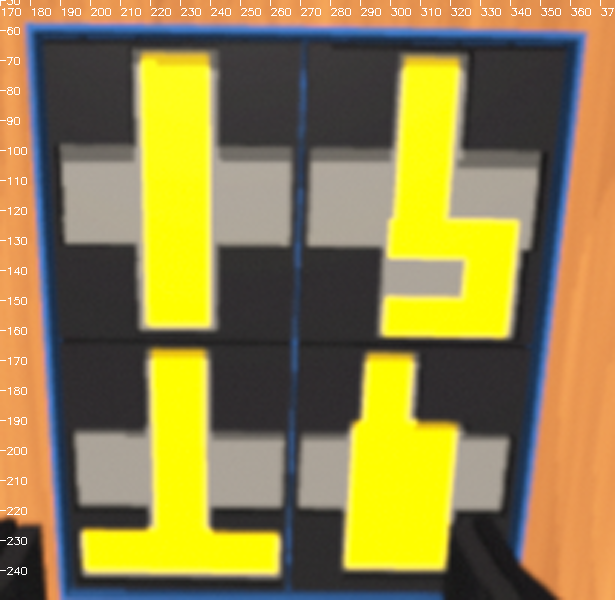

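```bash
cat > tr.py <<'E'
from h import *
np.set_printoptions(precision=4,suppress=True)
d=pickle.load(open("w1.pkl","rb"))
print(d["world_from_camera"][:3,3])
cx,cy=d["world_from_camera"][:2,3]
ch={'finger':[(60,145),(292,147),(290,245),(65,243)],'mic':[(310,148),(541,152),(530,250),(307,245)],'key':[(75,431),(285,434),(283,508),(78,506)],'holder':[(302,433),(508,437),(500,510),(299,509)]}
guess={'finger':(.4845,.309),'mic':(.598,.308),'key':(.484,.174),'holder':(.597,.1735)}
for zt in (.0,.004):
  for k,L in ch.items():
    L=np.array(L)/3+[170,50];gx,gy=guess[k];e={}
    for nm,i,j,ax,c0,sg in (('N',0,1,1,gy+.022,1),('S',3,2,1,gy-.022,-1),('E',1,2,0,gx+.053,1),('W',0,3,0,gx-.053,-1)):
        cam=(cx,cy)[ax]; z=(.014 if (cam-c0)*sg>0 else .004)+zt
        e[nm]=on(d,[(L[i]+L[j])/2],z)[0][ax]
    print(zt,k,(e['E']+e['W'])/2,(e['N']+e['S'])/2,e['E']-e['W'],e['N']-e['S'])
  o=np.array([(28,25),(585,35),(0,0),(65,597)])/3+[170,50]
  print(on(d,o,.015+zt))
  print('mid seams', on(d,np.array([(303,45),(297,330),(293,345),(285,585),(65,340),(525,345)])/3+[170,50],.014+zt))
E
python3 tr.py
```

```text
[0.5183 0.3239 0.4051]
0.0 finger 0.4860836237877952 0.3056321871287787 0.10698466344704405 0.04448616333177852
0.0 mic 0.600793882096083 0.3041466336669826 0.10752039945258385 0.04439658412555231
0.0 key 0.4846810022626611 0.16981794703835246 0.10745624826800032 0.04466309306154009
0.0 holder 0.5994753318369739 0.16860105839453035 0.10648067057377908 0.0447864379567236
[[0.4243 0.3779 0.015 ]
 [0.6654 0.3745 0.015 ]
 [0.413  0.3879 0.015 ]
 [0.4227 0.1001 0.015 ]]
mid seams [[0.5432 0.3698 0.014 ]
 [0.543  0.2439 0.014 ]
 [0.5412 0.2366 0.014 ]
 [0.5395 0.1071 0.014 ]
 [0.4316 0.239  0.014 ]
 [0.6531 0.2369 0.014 ]]
0.004 finger 0.48640486162521385 0.30581413375857003 0.10591772621651396 0.04404251148138394
0.004 mic 0.5999674726705776 0.3043433954323762 0.10645544778743399 0.043953825631150356
0.004 key 0.4850162281716154 0.17137113783077162 0.106384608013816 0.04425126707367674
0.004 holder 0.5986621738889806 0.17016653227053774 0.1054258842577116 0.04437367645409496
[[0.4253 0.3773 0.019 ]
 [0.6639 0.374  0.019 ]
 [0.4141 0.3872 0.019 ]
 [0.4236 0.1024 0.019 ]]
mid seams [[0.5429 0.3693 0.018 ]
 [0.5428 0.2448 0.018 ]
 [0.541  0.2375 0.018 ]
 [0.5392 0.1093 0.018 ]
 [0.4325 0.2399 0.018 ]
 [0.6517 0.2378 0.018 ]]
```

```bash
python3 plan.py 0.52,-0.2,0.25,0
```

```text
t 1.45 pos [0.5186 0.2418 0.2497] jaw 0.13 w 0.087 F [0.7846 0.8208 0.2921] q [-45.1   8.5  19.5  93.5  -2.8  78.6 -25.1]
(0.52, -0.2, 0.25, 0.0) off [0.0002, -0.4418, 0.0004] rot [0.002, -0.002, 0.001] rows 7.1 0.0
```

>>> drive_tool(offset=[[0, -0.44, 0], [0, -0.44, 0], [0, -0.44, 0], [0, -0.44, 0], [0, -0.44, 0], [0, -0.44, 0], [0, -0.44, 0], [0, -0.44, 0], [0, -0.44, 0], [0, -0.44, 0]], angular=[[0, 0, 0], [0, 0, 0], [0, 0, 0], [0, 0, 0], [0, 0, 0], [0, 0, 0], [0, 0, 0], [0, 0, 0], [0, 0, 0], [0, 0, 0]])

```text
time_s: 2.7
tool_pos: [0.5204, -0.1953, 0.2499]
tool_rot: [176.2, 89.9, 176.6]
force: [-0.1, -1.0, 0.6]
grip_width: 0.0871
```

```bash
python3 look.py w2 160,40,400,240 3
```

```text
2.7 [ 0.52035407 -0.19529391  0.24988217] [176.23614504  89.89793396 176.62661764]
```

View pics/w2.png

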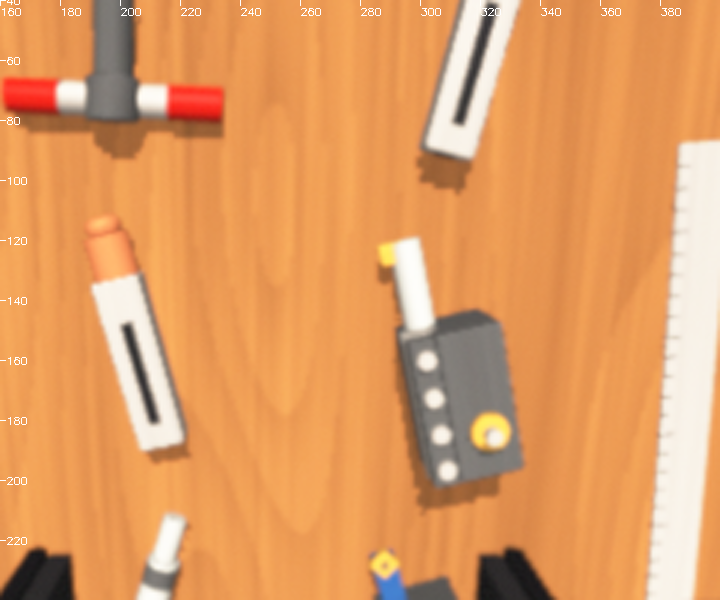

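Run:
```python
from h import *
d=pickle.load(open("w2.pkl","rb"))
uv=np.array([(92,290),(140,273),(185,440),(142,452),(103,216)])/3+[160,40]
print(fit(d,[(27,11,22),(27,-11,22),(-55,-11,22),(-55,11,22),(55,0,10)],uv,[.45,-.18,1.8]))
uv=np.array([(2,95),(223,105)])/3+[160,40]
print(on(d,uv,.009))
```

```text
(array([ 0.45281857, -0.18016298,  1.81061657]), array([[ 0.2, -1.6],
       [-0.5,  0.3],
       [ 0.3,  0.5],
       [ 0. , -0.2],
       [ 0. ,  0.3]]))
[[ 0.39719577 -0.07436891  0.009     ]
 [ 0.49547383 -0.0783347   0.009     ]]
```

```bash
python3 plan.py 0.4525,-0.1795,0.10,13.7 0.4525,-0.1795,0.013,13.7
```

```text
t 2.75 pos [ 0.5203 -0.1956  0.25  ] jaw 0.37 w 0.0869 F [0.1142 0.4004 0.3013] q [-19.3   7.1  40.8  96.3  -4.7  78.4  22.6]
(0.4525, -0.1795, 0.1, 13.7) off [0.1501, 0.0166, -0.0675] rot [-0.233, -0.002, -0.0] rows 2.6 1.2
(0.4525, -0.1795, 0.013, 13.7) off [0.2371, 0.0166, -0.0673] rot [-0.233, -0.002, -0.0] rows 4.0 1.2
```

>>> drive_tool(offset=[[0.15, 0.0166, -0.0675], [0.15, 0.0166, -0.0675], [0.15, 0.0166, -0.0675], [0.15, 0.0166, -0.0675], [0.195, 0.0166, -0.0673], [0.225, 0.0166, -0.0673], [0.237, 0.0166, -0.0673], [0.237, 0.0166, -0.0673]], angular=[[-0.233, 0, 0], [-0.233, 0, 0], [-0.233, 0, 0], [-0.233, 0, 0], [-0.233, 0, 0], [-0.233, 0, 0], [-0.233, 0, 0], [-0.233, 0, 0]])

```text
time_s: 3.75
tool_pos: [0.4539, -0.1795, 0.0139]
tool_rot: [-147.4, 89.9, -133.7]
force: [-0.3, -0.7, -0.0]
grip_width: 0.0869
```

```bash
python3 look.py w3; python3 plan.py 0.4525,-0.1795,0.013,13.7
```

```text
3.75 [ 0.4538506  -0.1795343   0.01393182] [-147.42428921   89.94427123 -133.65537126]
t 3.8 pos [ 0.4541 -0.1798  0.0144] jaw 13.76 w 0.0869 F [0.8315 0.3621 0.5149] q [-16.4  13.9  38.3 119.6 -11.2  49.9  42. ]
(0.4525, -0.1795, 0.013, 13.7) off [0.0014, 0.0006, -0.0015] rot [0.001, 0.0, 0.001] rows 0.0 0.0
```

View pics/w3.png

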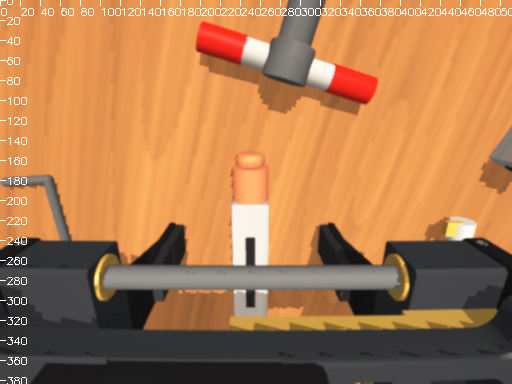

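>>> drive_tool(offset=[[0.001, 0, -0.0015], [0.001, 0, -0.0015], [0.001, 0, -0.0015], [0.001, 0, -0.0015], [0.001, 0, -0.0015], [0.001, 0, -0.0015]], angular=[[0, 0, 0], [0, 0, 0], [0, 0, 0], [0, 0, 0], [0, 0, 0], [0, 0, 0]], fingers=1, squeeze=25)

```text
time_s: 4.55
tool_pos: [0.4526, -0.1801, 0.0134]
tool_rot: [-82.1, 90.0, -68.4]
force: [0.4, 0.3, 0.5]
grip_width: 0.0345
```

```bash
python3 plan.py 0.4525,-0.1795,0.12,13.7 0.4864,0.3058,.12,-0.6  0.4864,0.3058,.035,-0.6
```

```text
t 4.55 pos [ 0.4526 -0.1801  0.0134] jaw 13.76 w 0.0345 F [0.3847 0.3007 0.5106] q [-16.4  13.8  38.3 119.8 -11.2  49.8  42.1]
(0.4525, -0.1795, 0.12, 13.7) off [-0.1066, 0.0005, 0.0] rot [0.001, 0.0, 0.001] rows 1.7 0.0
(0.4864, 0.3058, 0.12, -0.6) off [-0.107, 0.4638, 0.1484] rot [0.251, 0.0, 0.001] rows 8.0 1.3
(0.4864, 0.3058, 0.035, -0.6) off [-0.022, 0.4639, 0.1484] rot [0.251, 0.0, 0.001] rows 7.8 1.3
```

Still closing (34 mm after 0.75 s, ~70 mm/s).

>>> drive_tool(offset=[[0, 0, 0], [0, 0, 0], [0, 0, 0], [-0.01, 0, 0], [-0.02, 0, 0]], angular=[[0, 0, 0], [0, 0, 0], [0, 0, 0], [0, 0, 0], [0, 0, 0]])

```text
time_s: 5.18
tool_pos: [0.4522, -0.1801, 0.0338]
tool_rot: [-137.3, 90.0, -123.6]
force: [-0.1, 0.3, -2.7]
grip_width: 0.022
```

```bash
python3 plan.py 0.4525,-0.1795,0.12,13.7 0.4864,0.3058,.12,-0.6  0.4864,0.3058,.045,-0.6; python3 look.py w4
```

```text
t 5.17 pos [ 0.4522 -0.1801  0.0338] jaw 13.75 w 0.022 F [-0.089   0.2752 -2.7032] q [-17.3  11.6  39.  119.1  -9.2  52.2  40.5]
(0.4525, -0.1795, 0.12, 13.7) off [-0.0862, 0.0004, 0.0004] rot [0.001, -0.001, 0.001] rows 1.4 0.0
(0.4864, 0.3058, 0.12, -0.6) off [-0.0866, 0.4638, 0.1486] rot [0.25, -0.001, 0.001] rows 7.9 1.3
(0.4864, 0.3058, 0.045, -0.6) off [-0.0116, 0.4638, 0.1487] rot [0.25, -0.001, 0.001] rows 7.8 1.3
5.175 [ 0.45220426 -0.18007296  0.03380344] [-137.30226319   89.95173683 -123.55402429]
```

View pics/w4.png

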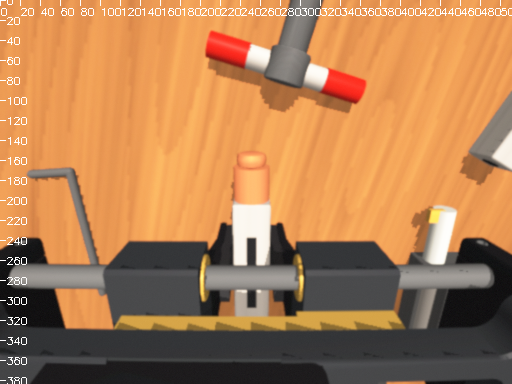

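Run:
```python
from h import *
d=pickle.load(open("w4.pkl","rb"))
P=on(d,[(252,203),(252,238)],.0424);print(P)
a=np.radians(103.76);print((P[:,:2]-[.4522,-.1801])@[np.cos(a),np.sin(a)])
```

```text
[[ 0.44460084 -0.152776    0.0424    ]
 [ 0.44985188 -0.17416282  0.0424    ]]
[0.02834732 0.0063253 ]
```

>>> drive_tool(offset=[[-0.06, 0.02, 0.005], [-0.0866, 0.07, 0.022], [-0.0866, 0.464, 0.1486], [-0.0866, 0.464, 0.1486], [-0.0866, 0.464, 0.1486], [-0.0866, 0.464, 0.1486], [-0.0866, 0.464, 0.1486], [-0.0866, 0.464, 0.1486], [-0.0866, 0.464, 0.1486], [-0.0866, 0.464, 0.1486]], angular=[[0, 0, 0], [0, 0, 0], [0.25, 0, 0], [0.25, 0, 0], [0.25, 0, 0], [0.25, 0, 0], [0.25, 0, 0], [0.25, 0, 0], [0.25, 0, 0], [0.25, 0, 0]])

```text
time_s: 6.48
tool_pos: [0.4857, 0.3113, 0.1213]
tool_rot: [27.6, 89.9, 27.4]
force: [0.3, 0.0, -2.8]
grip_width: 0.022
```

```bash
python3 look.py w5; python3 plan.py 0.4864,0.3045,.12,-0.6  0.4864,0.3045,.040,-0.6 0.4864,0.3045,.022,-0.6
```

```text
6.475 [0.48573991 0.31126618 0.12128814] [27.57131361 89.87694344 27.43212277]
t 6.53 pos [0.4864 0.3076 0.1211] jaw -0.35 w 0.022 F [ 0.4608 -0.7638 -2.9945] q [-49.6  14.   16.7 102.3  -4.3  64.3 -31.8]
(0.4864, 0.3045, 0.12, -0.6) off [0.0011, -0.0031, -0.0] rot [0.004, 0.002, 0.002] rows 0.1 0.0
(0.4864, 0.3045, 0.04, -0.6) off [0.0811, -0.003, -0.0002] rot [0.004, 0.002, 0.002] rows 1.3 0.0
(0.4864, 0.3045, 0.022, -0.6) off [0.0991, -0.0029, -0.0002] rot [0.004, 0.002, 0.002] rows 1.6 0.0
```

View pics/w5.png

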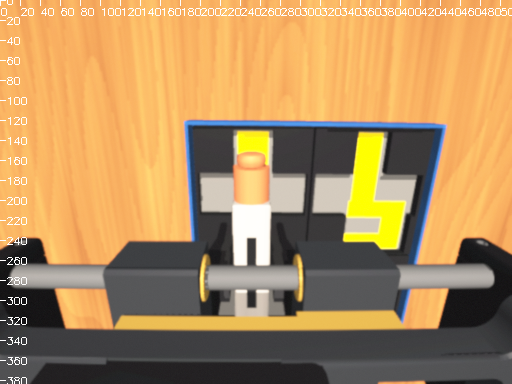

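>>> drive_tool(offset=[[0.04, -0.003, 0], [0.075, -0.003, 0], [0.083, -0.003, 0], [0.083, -0.003, 0]], angular=[[0.004, 0.002, 0.002], [0.004, 0.002, 0.002], [0.004, 0.002, 0.002], [0.004, 0.002, 0.002]])

```text
time_s: 7.02
tool_pos: [0.487, 0.3035, 0.0386]
tool_rot: [154.9, 90.0, 154.2]
force: [-0.1, -0.1, -3.2]
grip_width: 0.0217
```

```bash
python3 look.py w6; python3 plan.py 0.4864,0.3045,.022,-0.6
```

```text
7.025 [0.48700531 0.30354726 0.03856089] [154.8890477   89.98963101 154.23260382]
t 7.08 pos [0.4876 0.3042 0.0394] jaw -0.64 w 0.0218 F [ 0.3145  0.4129 -2.5765] q [-48.5  19.3  16.2 106.3  -6.5  55.2 -30.1]
(0.4864, 0.3045, 0.022, -0.6) off [0.0174, 0.0002, -0.0013] rot [-0.001, 0.001, -0.001] rows 0.3 0.0
```

View pics/w6.png

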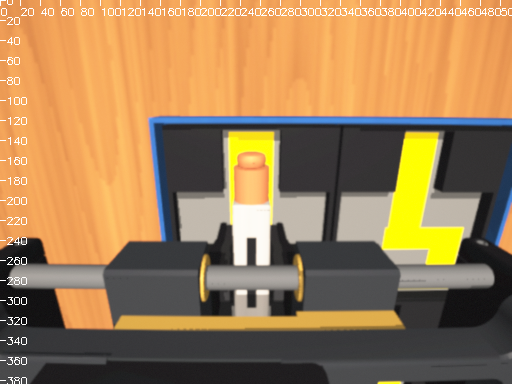

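>>> drive_tool(offset=[[0.007, 0, -0.001], [0.012, 0, -0.001], [0.015, 0, -0.001], [0.0172, 0, -0.001], [0.0172, 0, -0.001], [0.0172, 0, -0.001]], angular=[[0, 0, 0], [0, 0, 0], [0, 0, 0], [0, 0, 0], [0, 0, 0], [0, 0, 0]])

```text
time_s: 7.82
tool_pos: [0.4868, 0.3044, 0.0223]
tool_rot: [45.2, 89.9, 44.6]
force: [0.5, -0.3, -2.5]
grip_width: 0.0217
```

>>> drive_tool(offset=[[0.001, 0, 0], [0.002, 0, 0], [0.002, 0, 0]], angular=[[0, 0, 0], [0, 0, 0], [0, 0, 0]])

```text
time_s: 8.2
tool_pos: [0.4866, 0.3043, 0.0202]
tool_rot: [47.2, 89.9, 46.5]
force: [0.4, 0.4, -2.9]
grip_width: 0.0213
```

>>> drive_tool(offset=[[0.001, 0, 0], [0.002, 0, 0], [0.002, 0, 0]], angular=[[0, 0, 0], [0, 0, 0], [0, 0, 0]])

```text
time_s: 8.57
tool_pos: [0.4868, 0.3044, 0.0194]
tool_rot: [56.5, 89.9, 55.8]
force: [-2.8, -1.7, 5.7]
grip_width: 0.0222
```

>>> drive_tool(offset=[[0, 0, 0], [0, 0, 0], [0, 0, 0], [0, 0, 0], [-0.03, 0, 0], [-0.08, 0, 0], [-0.1, 0, 0], [-0.1, 0, 0]], angular=[[0, 0, 0], [0, 0, 0], [0, 0, 0], [0, 0, 0], [0, 0, 0], [0, 0, 0], [0, 0, 0], [0, 0, 0]], fingers=0)

```text
time_s: 9.57
tool_pos: [0.4879, 0.3051, 0.1212]
tool_rot: [45.7, 89.7, 45.1]
force: [0.0, 0.0, -0.1]
grip_width: 0.0434
```

```bash
python3 look.py w7; python3 plan.py .4482,-.0285,.25,0 .4482,-.0285,.08,-2.3
```

```text
9.575 [0.48785456 0.30505469 0.12116967] [45.71345983 89.65640412 45.07296167]
t 9.62 pos [0.4868 0.3044 0.1195] jaw -0.64 w 0.0438 F [ 0.1151  1.0802 -0.8215] q [-49.4  13.9  16.9 102.7  -4.5  63.9 -31.6]
(0.4482, -0.0285, 0.25, 0.0) off [-0.1314, -0.333, -0.0347] rot [-0.011, 0.002, -0.002] rows 5.8 0.1
(0.4482, -0.0285, 0.08, -2.3) off [0.0386, -0.3334, -0.035] rot [0.029, 0.002, -0.002] rows 5.4 0.2
```

View pics/w7.png

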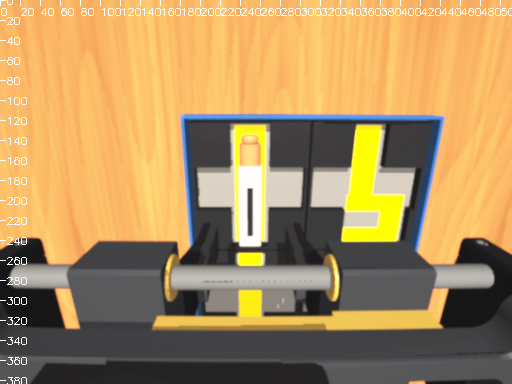

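Run:
```python
from h import *
d=pickle.load(open("w7.pkl","rb"))
# floor .006, bar top .028
print(on(d,[(250,166),(250,245)],.028)); print(on(d,[(250,135)],.016)); print('yellow',on(d,[(251,125)],.006),on(d,[(250,266)],.006))
```

```text
[[0.48642199 0.33184506 0.028     ]
 [0.48539977 0.25067776 0.028     ]]
[[0.48674957 0.3586624  0.016     ]]
yellow [[0.48780419 0.36703002 0.006     ]] [[0.48489702 0.21210605 0.006     ]]
```

>>> drive_tool(offset=[[0.0, -0.3334, -0.035], [0.0, -0.3334, -0.035], [0.0, -0.3334, -0.035], [0.0, -0.3334, -0.035], [0.0, -0.3334, -0.035], [0.02, -0.3334, -0.035], [0.0386, -0.3334, -0.035], [0.0386, -0.3334, -0.035], [0.0386, -0.3334, -0.035]], angular=[[0.029, 0, 0], [0.029, 0, 0], [0.029, 0, 0], [0.029, 0, 0], [0.029, 0, 0], [0.029, 0, 0], [0.029, 0, 0], [0.029, 0, 0], [0.029, 0, 0]])

```text
time_s: 10.75
tool_pos: [0.4479, -0.0282, 0.0798]
tool_rot: [68.0, 89.9, 65.7]
force: [0.5, 0.0, -0.3]
grip_width: 0.0437
```

```bash
python3 look.py w8; python3 plan.py .4482,-.0285,.012,-2.3
```

```text
10.75 [ 0.44794621 -0.02821414  0.07976494] [67.96691946 89.88656986 65.71434573]
t 10.8 pos [ 0.4484 -0.0281  0.0802] jaw -2.24 w 0.0434 F [-0.3027 -0.8517  0.6417] q [-31.6   1.1  32.4 121.7  -0.8  57.3  -0.9]
(0.4482, -0.0285, 0.012, -2.3) off [0.0682, -0.0006, -0.0003] rot [0.001, 0.002, -0.002] rows 1.1 0.0
```

View pics/w8.png

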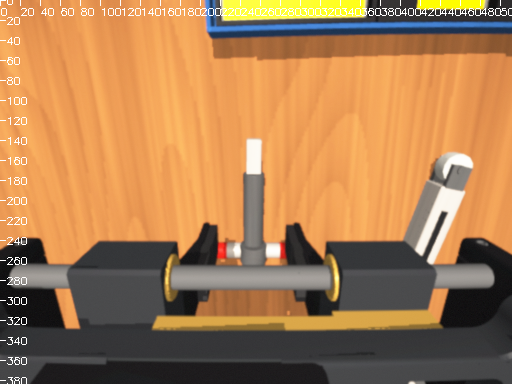

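Run:
```python
from h import *
d=pickle.load(open("w8.pkl","rb"))
M=[(55,0,9),(27,0,9),(-47,0,9)]
print(on(d,[(254,140),(254,173)],.015), on(d,[(254,250)],.016))
```

```text
[[ 0.45137511  0.02558716  0.015     ]
 [ 0.45039751 -0.00125464  0.015     ]] [[ 0.44782652 -0.07180388  0.016     ]]
```

>>> drive_tool(offset=[[0.04, 0, 0.0005], [0.06, 0, 0.0005], [0.068, 0, 0.0005], [0.069, 0, 0.0005], [0.069, 0, 0.0005]], angular=[[0, 0, 0], [0, 0, 0], [0, 0, 0], [0, 0, 0], [0, 0, 0]])

```text
time_s: 11.42
tool_pos: [0.4499, -0.0278, 0.012]
tool_rot: [37.0, 89.8, 34.8]
force: [0.2, -0.3, -0.0]
grip_width: 0.0437
```

>>> drive_tool(offset=[[0, 0, 0], [0, 0, 0], [0, 0, 0], [0, 0, 0], [0, 0, 0], [0, 0, 0]], angular=[[0, 0, 0], [0, 0, 0], [0, 0, 0], [0, 0, 0], [0, 0, 0], [0, 0, 0]], fingers=1, squeeze=30)

```text
time_s: 12.18
tool_pos: [0.4499, -0.0278, 0.0121]
tool_rot: [39.3, 89.8, 37.0]
force: [-0.7, 0.5, 3.8]
grip_width: 0.017
```

>>> drive_tool(offset=[[-0.02, 0, 0], [-0.06, 0, 0], [-0.11, 0, 0], [-0.11, 0, 0]], angular=[[0, 0, 0], [0, 0, 0], [0, 0, 0], [0, 0, 0]])

```text
time_s: 12.68
tool_pos: [0.4521, -0.0279, 0.1249]
tool_rot: [24.8, 89.4, 22.5]
force: [-0.2, -0.0, -4.1]
grip_width: 0.0173
```

```bash
python3 look.py w9; python3 plan.py .485,.1714,.12,-0.6
```

```text
12.675 [ 0.45207164 -0.02790757  0.12492017] [24.7697174  89.36362136 22.54288191]
t 12.72 pos [ 0.4501 -0.0279  0.1226] jaw -2.22 w 0.0171 F [ 0.156   0.7187 -4.2892] q [-32.8  -2.5  32.7 119.2   1.3  62.6  -2.9]
(0.485, 0.1714, 0.12, -0.6) off [0.0036, 0.2004, 0.0272] rot [-0.028, 0.005, -0.004] rows 3.2 0.2
```

View pics/w9.png

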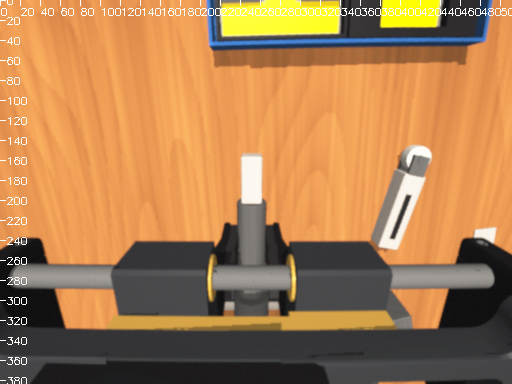

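Run:
```python
from h import *
d=pickle.load(open("w9.pkl","rb"))
P=on(d,[(252,155),(252,199)],[.128,.131]);print(P, P[:,:2]-[.4521,-.0279])
```

```text
[[0.45371052 0.02637926 0.128     ]
 [0.45272617 0.00151591 0.131     ]] [[0.00161052 0.05427926]
 [0.00062617 0.02941591]]
```

>>> drive_tool(offset=[[0.0036, 0.2, 0.0272], [0.0036, 0.2, 0.0272], [0.0036, 0.2, 0.0272], [0.0036, 0.2, 0.0272], [0.0036, 0.2, 0.0272], [0.03, 0.2, 0.0272], [0.07, 0.2, 0.0272], [0.083, 0.2, 0.0272], [0.083, 0.2, 0.0272]], angular=[[-0.028, 0.005, -0.004], [-0.028, 0.005, -0.004], [-0.028, 0.005, -0.004], [-0.028, 0.005, -0.004], [-0.028, 0.005, -0.004], [-0.028, 0.005, -0.004], [-0.028, 0.005, -0.004], [-0.028, 0.005, -0.004], [-0.028, 0.005, -0.004]])

```text
time_s: 13.85
tool_pos: [0.4846, 0.1694, 0.0397]
tool_rot: [-132.3, 89.8, -133.0]
force: [1.0, -0.2, -4.7]
grip_width: 0.0168
```

```bash
python3 look.py w10; python3 plan.py .485,.171,.018,-0.6
```

```text
13.85 [0.48463009 0.16944528 0.03965513] [-132.29567395   89.84184848 -133.02583731]
t 13.9 pos [0.4857 0.1703 0.0409] jaw -0.7 w 0.0168 F [-0.1324 -0.6887 -4.1365] q [-42.5  12.9  22.2 114.7  -6.   53.5 -17.9]
(0.485, 0.171, 0.018, -0.6) off [0.0229, 0.0007, -0.0008] rot [-0.002, 0.001, 0.001] rows 0.4 0.0
```

View pics/w10.png

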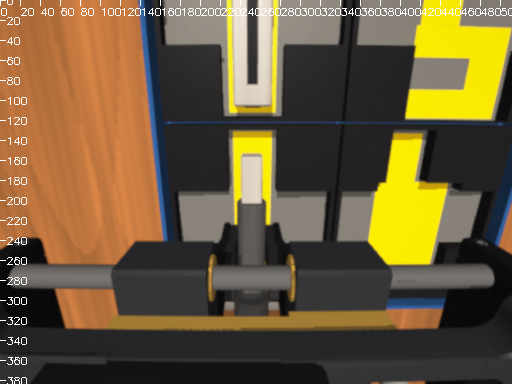

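>>> drive_tool(offset=[[0.01, 0.0007, -0.0008], [0.018, 0.0007, -0.0008], [0.022, 0.0007, -0.0008], [0.0232, 0.0007, -0.0008], [0.0238, 0.0007, -0.0008], [0.0238, 0.0007, -0.0008]], angular=[[0, 0, 0], [0, 0, 0], [0, 0, 0], [0, 0, 0], [0, 0, 0], [0, 0, 0]])

```text
time_s: 14.65
tool_pos: [0.4848, 0.171, 0.0181]
tool_rot: [-140.9, 90.0, -141.6]
force: [-3.8, -1.2, 6.2]
grip_width: 0.0172
```

Contact; release.

>>> drive_tool(offset=[[0, 0, 0], [0, 0, 0], [0, 0, 0], [0, 0, 0], [-0.03, 0, 0], [-0.08, 0, 0], [-0.1, 0, 0], [-0.1, 0, 0]], angular=[[0, 0, 0], [0, 0, 0], [0, 0, 0], [0, 0, 0], [0, 0, 0], [0, 0, 0], [0, 0, 0], [0, 0, 0]], fingers=0)

```text
time_s: 15.65
tool_pos: [0.4861, 0.1716, 0.1197]
tool_rot: [31.0, 89.8, 30.3]
force: [-0.2, 0.2, -1.3]
grip_width: 0.0437
```

```bash
python3 look.py w11; python3 plan.py .4514,-.3301,.15,-13.5
```

```text
15.65 [0.48607544 0.17163038 0.11974307] [30.99833373 89.80974785 30.30325761]
t 15.7 pos [0.485  0.1712 0.1182] jaw -0.69 w 0.0433 F [-1.3423 -0.2266  0.0462] q [-43.8   6.9  22.9 110.9  -3.   62.7 -20.4]
(0.4514, -0.3301, 0.15, -13.5) off [-0.0319, -0.5017, -0.0275] rot [0.224, 0.0, -0.0] rows 8.1 1.2
```

View pics/w11.png

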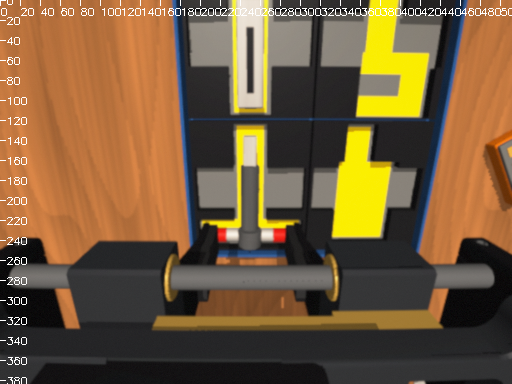

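>>> drive_tool(offset=[[-0.032, -0.502, -0.0275], [-0.032, -0.502, -0.0275], [-0.032, -0.502, -0.0275], [-0.032, -0.502, -0.0275], [-0.032, -0.502, -0.0275], [-0.032, -0.502, -0.0275], [-0.032, -0.502, -0.0275], [-0.032, -0.502, -0.0275], [-0.032, -0.502, -0.0275], [-0.032, -0.502, -0.0275]], angular=[[0.224, 0, 0], [0.224, 0, 0], [0.224, 0, 0], [0.224, 0, 0], [0.224, 0, 0], [0.224, 0, 0], [0.224, 0, 0], [0.224, 0, 0], [0.224, 0, 0], [0.224, 0, 0]])

```text
time_s: 16.95
tool_pos: [0.4505, -0.3299, 0.1484]
tool_rot: [169.3, 89.8, 155.7]
force: [0.7, 0.5, -0.5]
grip_width: 0.0438
```

```bash
python3 look.py w12; python3 plan.py .4514,-.3301,.15,-13.5
```

```text
16.95 [ 0.45047653 -0.32991571  0.14838374] [169.31530263  89.82810945 155.72681917]
t 17.0 pos [ 0.4511 -0.3288  0.1486] jaw -13.47 w 0.0434 F [-0.2636  0.4283  0.0886] q [ -9.9  13.9  49.6 103.8 -11.4  67.7  29.8]
(0.4514, -0.3301, 0.15, -13.5) off [-0.0014, -0.0012, 0.0005] rot [0.001, -0.002, -0.001] rows 0.0 0.0
```

View pics/w12.png

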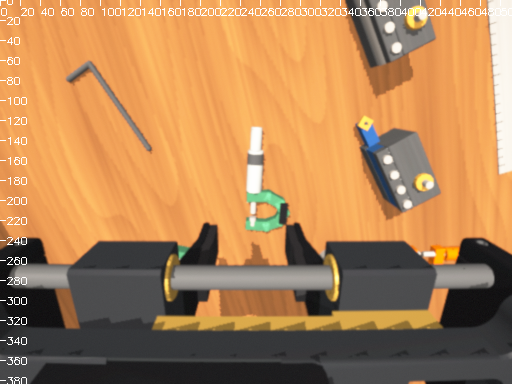

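Run:
```python
from h import *
d=pickle.load(open("w12.pkl","rb"))
crop(d["pixels"],220,110,320,240,5,"pics/w12a.png")
crop(d["pixels"],340,90,460,230,5,"pics/w12b.png")
```

```text
(no output)
```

View pics/w12a.png

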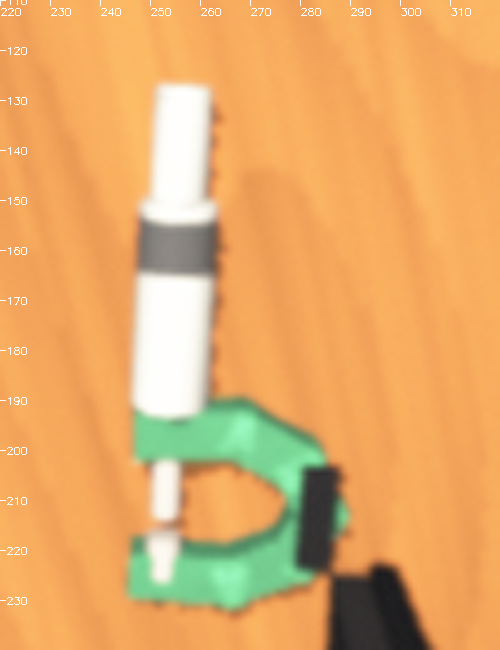

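View pics/w12b.png

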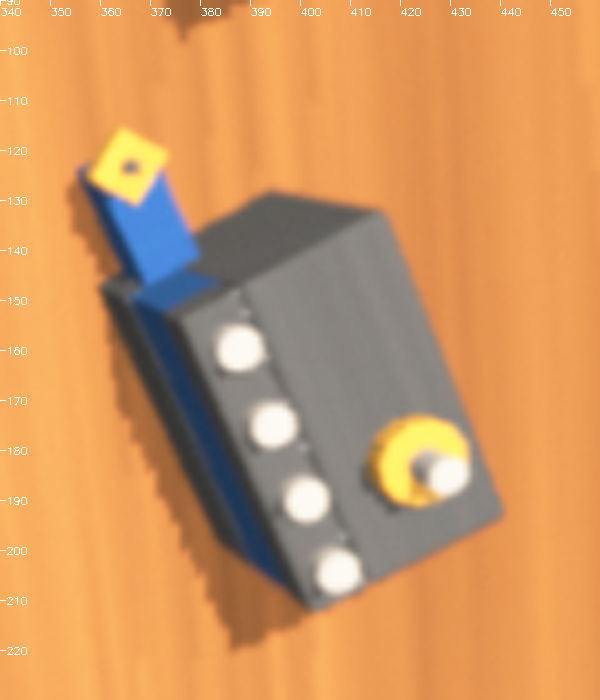

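Run:
```python
from h import *
d=pickle.load(open("w12.pkl","rb"))
p,r=fit(d,[(57,0,8.5),(33,0,8.5),(-13,0,8.5)],[(256.8,127.6),(256,150.6),(253.6,192.4)],[.45,-.33,1.3]);print(p,np.degrees(p[2]),r)
p,r=fit(d,[(20,21,45),(20,-21,45),(-50,-21,45),(-50,21,45)],[(376,153),(416.6,132.4),(441,192.4),(402,212.4)],[.595,-.33,1.9]);print(p,np.degrees(p[2]),r)
```

```text
[ 0.45262072 -0.33102428  1.28815982] 73.8061208421519 [[ 0.1  0.4]
 [-0.2  0.2]
 [ 0.1 -0.8]]
[ 0.59834289 -0.33508852  1.86439167] 106.82177376922097 [[-0.5  0.4]
 [ 0.4 -1.5]
 [ 0.1  0.4]
 [-0.1  0.2]]
```

```bash
python3 plan.py .4532,-.329,.012,-16.2
```

```text
t 17.0 pos [ 0.4511 -0.3288  0.1486] jaw -13.47 w 0.0434 F [-0.2636  0.4283  0.0886] q [ -9.9  13.9  49.6 103.8 -11.4  67.7  29.8]
(0.4532, -0.329, 0.012, -16.2) off [0.1366, 0.0001, 0.0024] rot [0.048, -0.002, -0.001] rows 2.2 0.3
```

>>> drive_tool(offset=[[0.05, 0, 0.0024], [0.09, 0, 0.0024], [0.12, 0, 0.0024], [0.132, 0, 0.0024], [0.1366, 0, 0.0024], [0.1366, 0, 0.0024]], angular=[[0.048, -0.002, 0], [0.048, -0.002, 0], [0.048, -0.002, 0], [0.048, -0.002, 0], [0.048, -0.002, 0], [0.048, -0.002, 0]])

```text
time_s: 17.75
tool_pos: [0.454, -0.329, 0.0127]
tool_rot: [58.6, 89.9, 42.4]
force: [-0.3, 0.1, -0.4]
grip_width: 0.0434
```

```bash
python3 look.py w13
```

```text
17.75 [ 0.45395355 -0.32901315  0.01274564] [58.57078017 89.90978227 42.39381334]
```

View pics/w13.png

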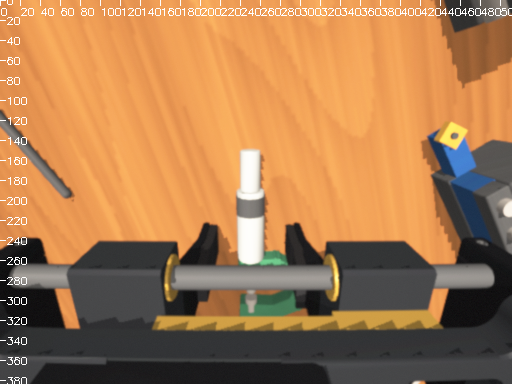

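Centred on the sleeve; close and lift.

>>> drive_tool(offset=[[0, 0, 0], [0, 0, 0], [0, 0, 0], [0, 0, 0], [0, 0, 0], [0, 0, 0]], angular=[[0, 0, 0], [0, 0, 0], [0, 0, 0], [0, 0, 0], [0, 0, 0], [0, 0, 0]], fingers=1, squeeze=30)

```text
time_s: 18.55
tool_pos: [0.4541, -0.3291, 0.0132]
tool_rot: [53.6, 89.9, 37.4]
force: [-0.0, 2.7, 5.0]
grip_width: 0.0159
```

>>> drive_tool(offset=[[-0.02, 0, 0], [-0.06, 0, 0], [-0.11, 0, 0], [-0.11, 0, 0], [-0.11, 0, 0]], angular=[[0, 0, 0], [0, 0, 0], [0, 0, 0], [0, 0, 0], [0, 0, 0]])

```text
time_s: 19.18
tool_pos: [0.4534, -0.3289, 0.1229]
tool_rot: [72.4, 89.9, 56.2]
force: [-0.0, -0.5, -2.9]
grip_width: 0.0161
```

```bash
python3 look.py w14; python3 plan.py .600,.3063,.12,-0.6;python3 - <<'E'
from h import *
d=pickle.load(open("w14.pkl","rb"))
crop(d["pixels"],200,120,320,270,4,"pics/w14a.png")
E
```

```text
19.175 [ 0.45344471 -0.32886442  0.12292985] [72.38576761 89.86306307 56.19212181]
t 19.23 pos [ 0.4531 -0.3285  0.1222] jaw -16.19 w 0.0163 F [ 0.1556  0.3185 -2.2837] q [ -9.7  16.2  49.9 105.2 -13.7  64.9  28.7]
(0.6, 0.3063, 0.12, -0.6) off [0.0037, 0.6506, -0.0359] rot [-0.272, -0.001, -0.002] rows 10.4 1.5
```

View pics/w14a.png

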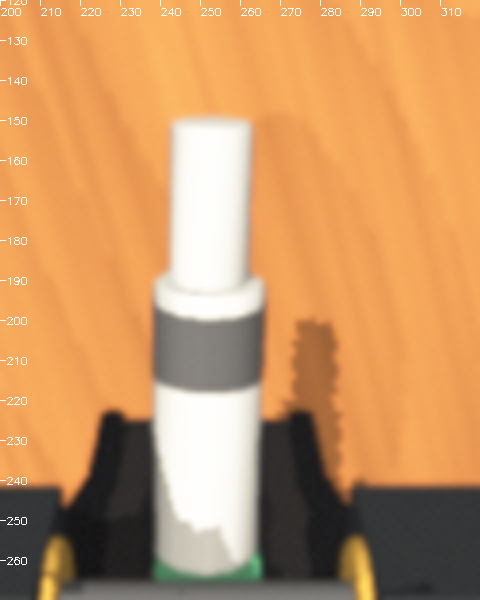

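Run:
```python
from h import *
d=pickle.load(open("w14.pkl","rb"))
P=on(d,[(252.5,149.5),(252.3,192),(252,264)],[.1244,.125,.127]);a=np.radians(73.8)
Q=P[:,:2]-[.45344,-.32886];print(Q@[np.cos(a),np.sin(a)],Q@[-np.sin(a),np.cos(a)])
```

```text
[ 0.05698272  0.03221375 -0.01477259] [-2.82415977e-04 -1.98426642e-04 -6.11904353e-05]
```

>>> drive_tool(offset=[[0.0, 0.65, -0.036], [0.0, 0.65, -0.036], [0.0, 0.65, -0.036], [0.0, 0.65, -0.036], [0.0, 0.65, -0.036], [0.0, 0.65, -0.036], [0.0, 0.65, -0.036], [0.0, 0.65, -0.036], [0.0, 0.65, -0.036], [0.0, 0.65, -0.036]], angular=[[-0.272, -0.001, -0.002], [-0.272, -0.001, -0.002], [-0.272, -0.001, -0.002], [-0.272, -0.001, -0.002], [-0.272, -0.001, -0.002], [-0.272, -0.001, -0.002], [-0.272, -0.001, -0.002], [-0.272, -0.001, -0.002], [-0.272, -0.001, -0.002], [-0.272, -0.001, -0.002]])

```text
time_s: 20.48
tool_pos: [0.593, 0.2811, 0.1213]
tool_rot: [-143.7, 89.8, -144.3]
force: [0.9, 0.1, -2.2]
grip_width: 0.0162
```

```bash
python3 plan.py .600,.305,.12,-0.6 .600,.305,.045,-0.6
```

```text
t 20.48 pos [0.593  0.2811 0.1213] jaw -0.62 w 0.0162 F [ 0.9038  0.1342 -2.1612] q [-49.   24.8  27.6  90.5 -12.1  67.9 -19.6]
(0.6, 0.305, 0.12, -0.6) off [0.0012, 0.024, 0.0068] rot [-0.0, -0.002, 0.002] rows 0.4 0.0
(0.6, 0.305, 0.045, -0.6) off [0.0762, 0.0241, 0.007] rot [-0.0, -0.002, 0.002] rows 1.3 0.0
```

>>> drive_tool(offset=[[0.0, 0.024, 0.007], [0.02, 0.024, 0.007], [0.06, 0.024, 0.007], [0.08, 0.024, 0.007], [0.08, 0.024, 0.007], [0.08, 0.024, 0.007]], angular=[[0, -0.002, 0.002], [0, -0.002, 0.002], [0, -0.002, 0.002], [0, -0.002, 0.002], [0, -0.002, 0.002], [0, -0.002, 0.002]])

```text
time_s: 21.22
tool_pos: [0.6009, 0.3047, 0.0423]
tool_rot: [38.4, 89.9, 37.7]
force: [0.5, 0.5, -2.3]
grip_width: 0.0164
```

```bash
python3 look.py w15; python3 plan.py .600,.305,.019,-0.6
```

```text
21.225 [0.60093662 0.30468312 0.04231481] [38.40633342 89.92068792 37.74285258]
t 21.27 pos [0.6012 0.305  0.0429] jaw -0.65 w 0.0163 F [ 0.0432  0.3227 -2.5637] q [-48.6  31.   25.8  91.5 -14.9  60.8 -19.3]
(0.6, 0.305, 0.019, -0.6) off [0.0239, -0.0001, -0.0013] rot [-0.001, 0.002, -0.002] rows 0.4 0.0
```

View pics/w15.png

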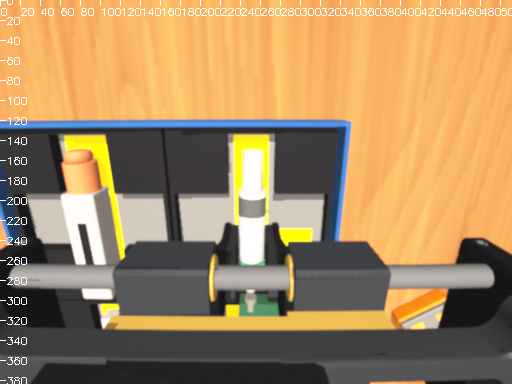

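>>> drive_tool(offset=[[0.01, 0, -0.001], [0.018, 0, -0.001], [0.022, 0, -0.001], [0.024, 0, -0.001], [0.0244, 0, -0.001], [0.0244, 0, -0.001]], angular=[[0, 0, 0], [0, 0, 0], [0, 0, 0], [0, 0, 0], [0, 0, 0], [0, 0, 0]])

```text
time_s: 22.02
tool_pos: [0.5998, 0.305, 0.0193]
tool_rot: [68.4, 89.9, 67.7]
force: [-4.2, -1.0, 6.0]
grip_width: 0.0164
```

>>> drive_tool(offset=[[0, 0, 0], [0, 0, 0], [0, 0, 0], [0, 0, 0], [-0.03, 0, 0], [-0.08, 0, 0], [-0.12, 0, 0], [-0.12, 0, 0]], angular=[[0, 0, 0], [0, 0, 0], [0, 0, 0], [0, 0, 0], [0, 0, 0], [0, 0, 0], [0, 0, 0], [0, 0, 0]], fingers=0)

```text
time_s: 23.02
tool_pos: [0.6023, 0.3057, 0.1438]
tool_rot: [37.5, 89.5, 36.8]
force: [0.3, -0.3, 0.3]
grip_width: 0.043
```

```bash
python3 look.py w16; python3 plan.py .598,-.335,.15,16.8
```

```text
23.025 [0.6023399  0.30571493 0.14378128] [37.50982622 89.46344103 36.84706496]
t 23.07 pos [0.6008 0.3052 0.1411] jaw -0.66 w 0.0435 F [-0.4649 -0.1597  0.2318] q [-49.8  25.6  27.5  87.  -12.3  70.2 -21.1]
(0.598, -0.335, 0.15, 16.8) off [-0.0111, -0.6402, 0.0046] rot [-0.305, 0.004, -0.003] rows 10.2 1.6
```

View pics/w16.png

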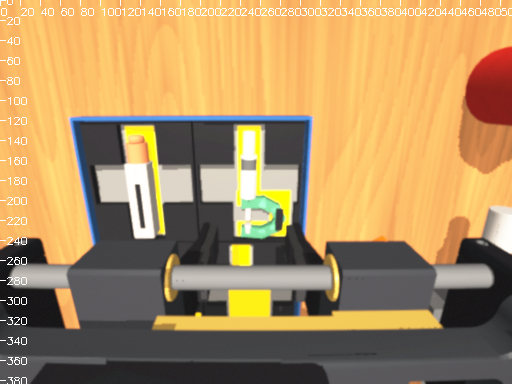

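>>> drive_tool(offset=[[-0.011, -0.64, 0.0046], [-0.011, -0.64, 0.0046], [-0.011, -0.64, 0.0046], [-0.011, -0.64, 0.0046], [-0.011, -0.64, 0.0046], [-0.011, -0.64, 0.0046], [-0.011, -0.64, 0.0046], [-0.011, -0.64, 0.0046], [-0.011, -0.64, 0.0046], [-0.011, -0.64, 0.0046]], angular=[[-0.305, 0.004, -0.003], [-0.305, 0.004, -0.003], [-0.305, 0.004, -0.003], [-0.305, 0.004, -0.003], [-0.305, 0.004, -0.003], [-0.305, 0.004, -0.003], [-0.305, 0.004, -0.003], [-0.305, 0.004, -0.003], [-0.305, 0.004, -0.003], [-0.305, 0.004, -0.003]], fingers=-1)

```text
time_s: 24.32
tool_pos: [0.5973, -0.3213, 0.1478]
tool_rot: [132.1, 89.9, 149.0]
force: [1.0, 1.0, 1.0]
grip_width: 0.0873
```

```bash
python3 plan.py .598,-.335,.13,16.8
```

```text
t 24.32 pos [ 0.5973 -0.3213  0.1478] jaw 16.85 w 0.0873 F [1.0222 0.9606 0.999 ] q [ -1.6  28.1  37.8  85.7 -17.6  72.3  55.2]
(0.598, -0.335, 0.13, 16.8) off [0.0177, -0.0133, -0.0033] rot [0.001, -0.002, -0.002] rows 0.4 0.0
```

>>> drive_tool(offset=[[0.017, -0.0133, -0.0033], [0.017, -0.0133, -0.0033], [0.017, -0.0133, -0.0033]], angular=[[0, -0.002, -0.002], [0, -0.002, -0.002], [0, -0.002, -0.002]])

```text
time_s: 24.7
tool_pos: [0.5987, -0.332, 0.1297]
tool_rot: [87.7, 89.9, 104.7]
force: [-0.1, 0.2, -0.0]
grip_width: 0.0873
```

```bash
python3 look.py w17; python3 plan.py .598,-.335,.13,16.8;python3 - <<'E'
from h import *
d=pickle.load(open("w17.pkl","rb"))
crop(d["pixels"],190,110,330,270,4,"pics/w17a.png")
E
```

```text
24.7 [ 0.5986581  -0.33195586  0.12970336] [ 87.67772403  89.86359284 104.69124309]
t 24.75 pos [ 0.5991 -0.3319  0.1304] jaw 17.05 w 0.0869 F [0.9024 0.1632 0.0564] q [ -0.2  29.6  37.4  85.8 -18.6  70.9  56.7]
(0.598, -0.335, 0.13, 16.8) off [0.0004, -0.0026, -0.002] rot [0.004, 0.001, -0.001] rows 0.1 0.0
```

View pics/w17.png

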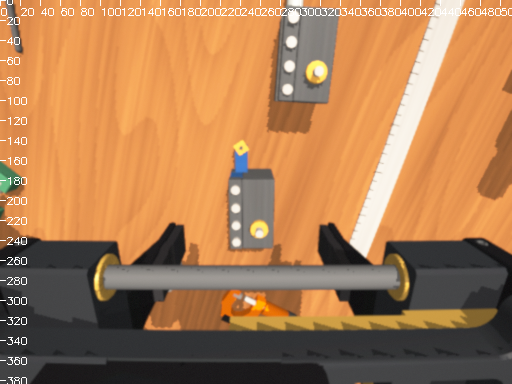

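View pics/w17a.png

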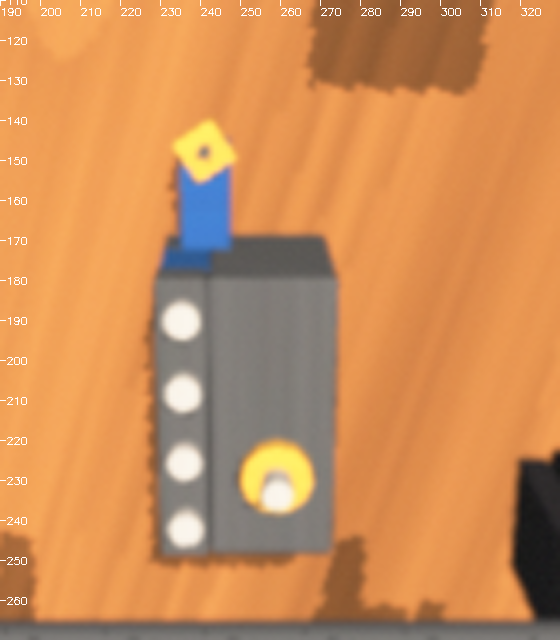

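```bash
python3 - <<'E'
from h import *
d=pickle.load(open("w17.pkl","rb"))
p,r=fit(d,[(20,21,45),(20,-21,45),(-50,-21,45),(-50,21,45)],[(228.75,179.5),(274,179.5),(273.25,248.25),(228.25,248.25)],[.595,-.33,1.9]);print(p,np.degrees(p[2]),r)
E
python3 plan.py .599,-.341,.022,16.8
```

```text
[ 0.59818181 -0.33562534  1.86276131] 106.72836130195387 [[-0.8 -0.3]
 [ 0.6 -0. ]
 [-0.9  0.3]
 [ 1.2  0.1]]
t 24.75 pos [ 0.5991 -0.3319  0.1304] jaw 17.05 w 0.0869 F [0.9024 0.1632 0.0564] q [ -0.2  29.6  37.4  85.8 -18.6  70.9  56.7]
(0.599, -0.341, 0.022, 16.8) off [0.1084, -0.0088, -0.0029] rot [0.004, 0.001, -0.001] rows 1.7 0.0
```

>>> drive_tool(offset=[[0.04, -0.008, -0.0025], [0.08, -0.008, -0.0025], [0.105, -0.008, -0.0025], [0.112, -0.008, -0.0025], [0.112, -0.008, -0.0025]], angular=[[0.004, 0, 0], [0.004, 0, 0], [0.004, 0, 0], [0.004, 0, 0], [0.004, 0, 0]])

```text
time_s: 25.38
tool_pos: [0.6001, -0.3391, 0.0191]
tool_rot: [36.3, 89.9, 53.2]
force: [-0.6, -0.2, 0.5]
grip_width: 0.0871
```

>>> drive_tool(offset=[[0, 0, 0], [0, 0, 0], [0, 0, 0], [0, 0, 0], [0, 0, 0], [0, 0, 0], [0, 0, 0], [0, 0, 0]], angular=[[0, 0, 0], [0, 0, 0], [0, 0, 0], [0, 0, 0], [0, 0, 0], [0, 0, 0], [0, 0, 0], [0, 0, 0]], fingers=1, squeeze=45)

```text
time_s: 26.38
tool_pos: [0.6005, -0.339, 0.0192]
tool_rot: [24.3, 89.8, 41.3]
force: [0.9, 0.3, -0.2]
grip_width: 0.0418
```

>>> drive_tool(offset=[[-0.02, 0, 0], [-0.06, 0, 0], [-0.12, 0, 0], [-0.12, 0, 0], [-0.12, 0, 0]], angular=[[0, 0, 0], [0, 0, 0], [0, 0, 0], [0, 0, 0], [0, 0, 0]])

```text
time_s: 27.0
tool_pos: [0.599, -0.3386, 0.1383]
tool_rot: [76.4, 89.8, 93.3]
force: [-0.5, 0.1, -7.5]
grip_width: 0.0414
```

```bash
python3 look.py w18; python3 plan.py .5987,.166,.14,-0.6;python3 - <<'E'
from h import *
d=pickle.load(open("w18.pkl","rb"))
crop(d["pixels"],190,120,330,270,4,"pics/w18a.png")
E
```

```text
27.0 [ 0.59901914 -0.33858058  0.13831327] [76.36529454 89.81143364 93.27573921]
t 27.05 pos [ 0.5986 -0.3381  0.1371] jaw 16.92 w 0.0413 F [ 0.6045  0.1031 -8.1139] q [  0.4  29.8  37.6  84.8 -18.7  72.   57.1]
(0.5987, 0.166, 0.14, -0.6) off [-0.0008, 0.4823, 0.1467] rot [0.306, -0.001, -0.004] rows 8.1 1.6
```

View pics/w18a.png

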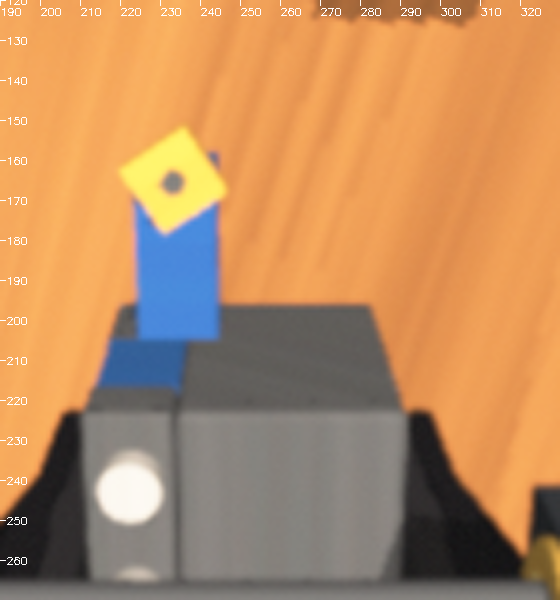

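Run:
```python
from h import *
d=pickle.load(open("w18.pkl","rb"))
P=on(d,[(211,222.7),(291,222.3)],[.1641]*2);a=np.radians(106.92)
Q=P[:,:2]-[.59902,-.33858];print(Q@[np.cos(a),np.sin(a)],Q@[-np.sin(a),np.cos(a)])
P=on(d,[(223.5,200),(244,200)],[.139]*2)
Q=P[:,:2]-[.59902,-.33858];print(Q@[np.cos(a),np.sin(a)],Q@[-np.sin(a),np.cos(a)])
```

```text
[0.02391592 0.02412791] [ 0.02201568 -0.01892556]
[0.02732113 0.02731957] [0.01789935 0.0057145 ]
```

>>> drive_tool(offset=[[-0.0, 0.482, 0.1467], [-0.0, 0.482, 0.1467], [-0.0, 0.482, 0.1467], [-0.0, 0.482, 0.1467], [-0.0, 0.482, 0.1467], [-0.0, 0.482, 0.1467], [-0.0, 0.482, 0.1467], [-0.0, 0.482, 0.1467], [-0.0, 0.482, 0.1467], [-0.0, 0.482, 0.1467]], angular=[[0.306, 0, -0.004], [0.306, 0, -0.004], [0.306, 0, -0.004], [0.306, 0, -0.004], [0.306, 0, -0.004], [0.306, 0, -0.004], [0.306, 0, -0.004], [0.306, 0, -0.004], [0.306, 0, -0.004], [0.306, 0, -0.004]])

```text
time_s: 28.3
tool_pos: [0.5971, 0.1658, 0.1369]
tool_rot: [-154.3, 89.7, -154.8]
force: [-0.5, -0.4, -5.8]
grip_width: 0.0417
```

```bash
python3 plan.py .5987,.1662,.05,-0.6
```

```text
t 28.3 pos [0.5971 0.1658 0.1369] jaw -0.5 w 0.0417 F [-0.5492 -0.4496 -5.8315] q [-45.2  20.4  33.6  95.2 -11.9  68.3  -9.3]
(0.5987, 0.1662, 0.05, -0.6) off [0.0869, 0.0006, 0.002] rot [0.002, -0.005, 0.002] rows 1.4 0.0
```

>>> drive_tool(offset=[[0.03, 0.0006, 0.0015], [0.065, 0.0006, 0.0015], [0.085, 0.0006, 0.0015], [0.089, 0.0006, 0.0015], [0.089, 0.0006, 0.0015]], angular=[[0.002, -0.005, 0.002], [0.002, -0.005, 0.002], [0.002, -0.005, 0.002], [0.002, -0.005, 0.002], [0.002, -0.005, 0.002]])

```text
time_s: 28.92
tool_pos: [0.5989, 0.1657, 0.0486]
tool_rot: [-23.4, 89.9, -24.1]
force: [0.8, 0.2, -5.9]
grip_width: 0.0413
```

```bash
python3 look.py w19; python3 plan.py .5987,.1662,.0255,-0.6
```

```text
28.925 [0.59887749 0.16567705 0.04858259] [-23.42809381  89.93957141 -24.09236795]
t 28.98 pos [0.5993 0.166  0.0492] jaw -0.65 w 0.0415 F [ 0.0983  0.4597 -6.2152] q [-43.5  25.8  31.8  99.5 -15.5  59.   -6.9]
(0.5987, 0.1662, 0.0255, -0.6) off [0.0237, 0.0001, -0.0007] rot [-0.001, 0.002, -0.0] rows 0.4 0.0
```

View pics/w19.png

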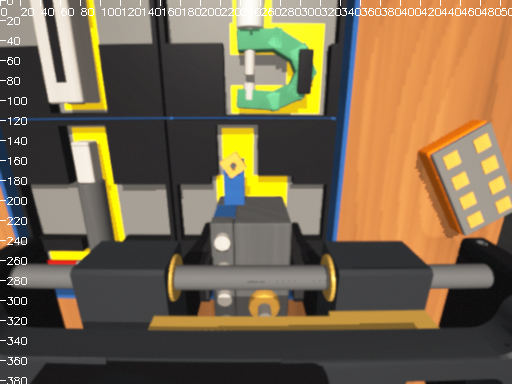

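>>> drive_tool(offset=[[0.01, 0, -0.0005], [0.018, 0, -0.0005], [0.022, 0, -0.0005], [0.0235, 0, -0.0005], [0.0242, 0, -0.0005], [0.0242, 0, -0.0005]], angular=[[0, 0, 0], [0, 0, 0], [0, 0, 0], [0, 0, 0], [0, 0, 0], [0, 0, 0]])

```text
time_s: 29.72
tool_pos: [0.5991, 0.1661, 0.0252]
tool_rot: [7.6, 89.9, 7.0]
force: [-0.4, -0.7, -4.9]
grip_width: 0.0413
```

>>> drive_tool(offset=[[0.0008, 0, 0], [0.0012, 0, 0], [0.0012, 0, 0]], angular=[[0, 0, 0], [0, 0, 0], [0, 0, 0]])

```text
time_s: 30.1
tool_pos: [0.5991, 0.1662, 0.0251]
tool_rot: [21.8, 89.9, 21.2]
force: [-4.5, -1.1, 6.3]
grip_width: 0.0415
```

Contact. Release (opening ~58 mm) and rise.

>>> drive_tool(offset=[[0, 0, 0], [0, 0, 0], [0, 0, 0], [0, 0, 0], [-0.02, 0, 0], [-0.07, 0, 0], [-0.13, 0, 0], [-0.19, 0, 0], [-0.22, 0, 0], [-0.22, 0, 0]], angular=[[0, 0, 0], [0, 0, 0], [0, 0, 0], [0, 0, 0], [0, 0, 0], [0, 0, 0], [0, 0, 0], [0, 0, 0], [0, 0, 0], [0, 0, 0]], fingers=-0.33)

```text
time_s: 31.35
tool_pos: [0.6005, 0.1659, 0.2498]
tool_rot: [23.9, 89.4, 23.2]
force: [-0.1, 1.0, 0.1]
grip_width: 0.0581
```

```bash
python3 look.py w20; python3 plan.py .54,.24,.25,0
```

```text
31.35 [0.60050016 0.16591911 0.24983292] [23.87301847 89.41413675 23.19192658]
t 31.4 pos [0.5993 0.1659 0.2472] jaw -0.67 w 0.0579 F [-0.1795  0.1975 -0.2942] q [-46.5  15.8  35.1  87.6  -9.3  79.2 -11.4]
(0.54, 0.24, 0.25, 0.0) off [-0.0029, 0.0734, -0.0601] rot [-0.012, 0.006, -0.003] rows 1.5 0.1
```

View pics/w20.png

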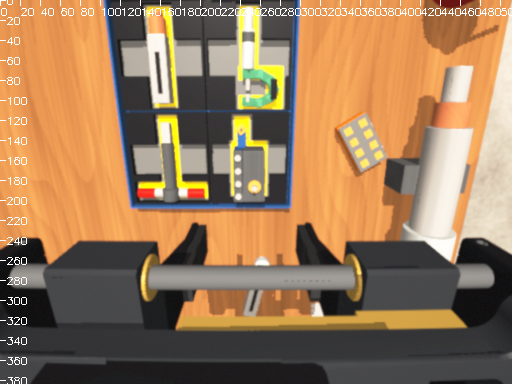

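All four appear seated. One centred look to measure the fits.

>>> drive_tool(offset=[[-0.003, 0.05, -0.06], [-0.003, 0.05, -0.06], [-0.003, 0.05, -0.06], [-0.003, 0.05, -0.06]], angular=[[0, 0.006, -0.003], [0, 0.006, -0.003], [0, 0.006, -0.003], [0, 0.006, -0.003]])

```text
time_s: 31.9
tool_pos: [0.5406, 0.2149, 0.2496]
tool_rot: [-101.8, 89.9, -102.6]
force: [-0.6, -0.7, -0.2]
grip_width: 0.0581
```

```bash
python3 look.py w21 160,30,360,230 3
python3 - <<'E'
from h import *
from cell import vision
d=vision.read_camera("top");pickle.dump(d,open("top1.pkl","wb"));crop(d["pixels"],85,135,365,235,2,"pics/t1.png",20)
E
```

```text
31.9 [0.54058533 0.21486636 0.24957072] [-101.78715624   89.89261027 -102.57341492]
```

View pics/w21.png

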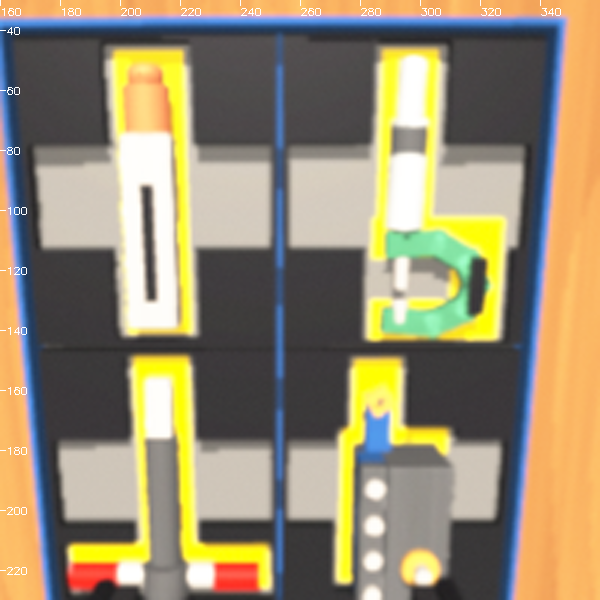

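View pics/t1.png

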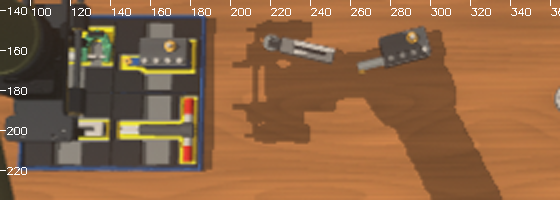

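Run:
```python
from h import *
np.set_printoptions(precision=4,suppress=True)
d=pickle.load(open("w21.pkl","rb"))
f=lambda L,z:on(d,np.array(L)/3+[160,30],z)[:,:2]
print('finger mid',f([(145,63),(150,327)],[.016,.028]).mean(0))
k=f([(158,376),(160,438)],[.02,.02]);print('key',k-[[0,.055],[0,.027]])
m=f([(414,55),(405,232)],[.0145,.0145]);print('mic',m-[[0,.057],[0,-.013]])
h=f([(358,468),(452,468)],[.051,.051]);print('holder',h.mean(0)-[0,.020])
def mid(L,z):return f(L,z).mean(0)
print('ch finger',mid([(35,145),(272,147),(272,247),(42,247)],.006),'mic',mid([(289,146),(526,147),(518,248),(289,247)],.006),'key',mid([(58,441),(272,442),(272,520),(63,520)],.008),'holder',mid([(289,441),(503,443),(497,522),(288,521)],.008))
```

```text
finger mid [0.4853 0.3052]
key [[0.4854 0.1711]
 [0.4846 0.1691]]
mic [[0.6014 0.3053]
 [0.5998 0.3023]]
holder [0.5977 0.169 ]
ch finger [0.4865 0.306 ] mic [0.6009 0.3042] key [0.4847 0.1704] holder [0.5995 0.1683]
```

```bash
python3 -c "
from cell import sign_off
print(sign_off())"
```

```text
the job is handed in; nothing more can be done
None
```

I put all four tools back in the tray, each set down until it touched the floor of its own cut-out before I let go, and handed the job in at about 32 s. The tools went in this order: bronze finger, chuck key, small green micrometer, turning holder with the blue tool.

- **Fit:** in the last wrist picture, each tool's origin measured within about 2–3 mm of the centre of its inlay. All four looked flat and lined up with their cut-outs. I did not measure tilt or seated height directly. The contact heights put the pocket floor about 6 mm above the bench.
- **Disagreements:** I first guessed the floor 2 mm too high, so I had to lower the bronze finger a little more in small steps. Landmarks on the same tool disagreed by up to 3 mm. Nothing failed or was dropped.
- **Left alone:** I did not touch the boring holder, the roller finger or the other look-alikes. The last top picture shows the two listed ones where they began, though I did not re-measure them. At hand-in the gripper was open, about 0.25 m above the bench and clear of everything.

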